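Show which lid belongs to the packed pot

TASK

The two-handled pot is already packed in its carton but its lid is still out on the table: show your workmate which lid goes with it. With the fingertips two to five centimetres above, point down at the knob of the lid that fits that pot and stay there for two full seconds; then point down in the same way at the middle of the pot's open mouth for two full seconds, and finish still pointing at it. Touch and move nothing, and do not point at the other lids or at the one-handled pan.

Things in the scene. Friction and masses are not known exactly. Their poses are not given: they have to be found in the camera images.
- pot: Aluminium cooking pot, round, 90 mm high, 164 mm across its rim (outside), wall 3 mm, with two black loop handles, one at each end of its own x axis (about 222 mm over the handles). It stands upright and loose, with no lid, inside one of the two open cartons (left or right). Origin: centre of its underside, z up.
- pot_mouth (a point): Centre of the pot's open mouth, level with its rim, 90 mm above its underside.
- lid_small: Aluminium lid with black knob lying flat on the table, knob up: 138 mm across, 42 mm high with its knob. It fits the one-handled pan, not the pot. Origin: centre of its underside. The three lids lie in any order.
- lid_small_knob (a point): Top centre of the small lid's knob (36 mm wide).
- lid_medium: Aluminium lid of the same make lying flat on the table, knob up: 168 mm across, so that it covers the pot's 164 mm rim with 2 mm over all round; 44 mm high with its knob. This is the lid that fits the pot. Origin: centre of its underside.
- lid_medium_knob (a point): Top centre of the medium lid's knob (36 mm wide), 44 mm above the table.
- lid_large: Aluminium lid of the same make lying flat on the table, knob up: 198 mm across, 46 mm high with its knob. It is too big for the pot; it belongs to a pot that is not here. Origin: centre of its underside.
- lid_large_knob (a point): Top centre of the large lid's knob (36 mm wide).
- pan: Small aluminium milk pan, 134 mm across its rim, 70 mm high, with one long black handle along its own +x (reaching 186 mm from the pan's axis). It stands loose in the other carton. Origin: centre of its underside.
- pan_mouth (a point): Centre of the pan's open mouth, level with its rim.
- carton_pot: Open cardboard carton that holds the pot: 280 mm (its x) by 210 mm (its y), walls 120 mm high and 5 mm thick, floor 5 mm; its four 100 mm flaps hang down outside and stand out up to 35 mm from the long walls and 60 mm from the end walls. Fixed. Origin: centre of its underside, on the table. The rim of the pot lies 25 mm below the top of the carton's walls.
- carton_pan: The same kind of carton, holding the one-handled pan. Fixed. The two cartons stand one to the robot's left and one to its right, either way round.
- mug: White mug, 80 mm across, 90 mm high, upright on the table beyond the lids, to one side. Origin: centre of its underside.
- tape_roll: Roll of brown packing tape lying flat, 110 mm across, 48 mm high, on the table beyond the lids, to one side. Origin: centre of its underside.

How it is judged:
By the outcome, as a careful person would: the job done as asked, in the order asked, and still so for the second after the job is handed in, with the robot touching nothing.
It also fails if it takes over 45 s, if anything falls off the work surface, if the arm or the gripper's body presses on something with over 40 N, if the wrist force passes 120 N, or if a joint passes its speed limit or range.

ROBOT

A 6-joint arm with a two-finger parallel gripper is mounted at the origin on the work surface. World frame = base frame: x ahead of the robot, y to its left, z up, the work surface at z = 0. Lengths are in mm, angles in rad, forces in N, time in s.
With the tool pointing down it reaches from about 275 to 750 mm from the base axis. Payload 10.2 kg.
Tool frame: the origin (TCP) lies between the finger pads, 19 mm behind the fingertips; this is the grasp point; z points along the fingers, y is the line along which they close (so a half turn about z gives the same grasp; the last joint's range is limited). The gripper opens to 88 mm and grips with 3 to 60 N. Pads are 18 mm wide; open, the fingers measure 123 mm over their backs; the gripper's body (75 mm by 187 mm) begins 45 mm behind the grasp point.
Start: joints at [-1.497, 0.313, 1.498, -0, 1.331, -0.223], TCP at [153.529, -502.056, 257.42] pointing down, gripper open.
Joint ranges: [-2.94, 2.94], [-0.97, 2.17], [0.19, 2.56], [-1.23, 4.37], [0.02, 3.11], [-2.88, 2.88]. Speed limits (rad/s): [2.39, 2.39, 3.01, 3.14, 3.14, 3.14].

INTERFACE

Orientations are given as a unit quaternion [w, x, y, z].
In Python, from cell import ctrl gives the robot as it stands. The module is installed in compiled form; this text tells all that it offers.
- The arm moves only by the tool carry_out, never from a script. Its argument "plan" is a list of rows, each a list of 6 numbers: the shift along the tool's x, y, z as a fraction of full scale, then the turn, a rotation vector about the tool's x, y, z as a fraction of full scale. In form: [[tx, ty, tz, ax, ay, az], ...]. A call has exactly 5 rows; each row is the pose to reach, as a shift and turn from the pose commanded when the call began, along the tool's axes at that moment; what a row does not reach only later rows make up. Full scale, the value 1, is 10 cm for a shift and 30 degrees for a turn. A row lasts 1/12 s, in which the tool goes at most 41.7 mm and 7.16 degrees, less where a joint would pass 70% of its speed; a pose out of reach is approached as far as the arm can. A call with a number of a shift or a turn outside -1 to 1 is refused whole. A call with a gripper value outside its range is refused whole. "fingers" is the opening, from -1 (shut) to 1 (fully open), set as the call begins (left out, the last holds). The fingers move at their own pace and stop on an object; the grip force is fixed at half the most. Time passes only in rows, so rows that repeat a pose let the fingers close, or fill a call up. It gives the time, the measured TCP pose, the force, the opening and the grip force at its end, in the units of the state.
- ctrl.read_state(): the state, without advancing time (a new reading comes with each control period).
- ctrl.capture(name): name is "side" or "top" or "wrist"; returns the picture (420x560x3 uint8, red, green, blue); there is no depth.
- ctrl.camera_params(name): a dict with "fov_y" (degrees; the focal length in pixels is half the picture's height over the tangent of half this angle, whatever the lens; pixels are square), "cx", "cy" (the principal point, pixels), "pose" (4x4, takes a point from camera to world coordinates); the wrist camera has in their place "hand_eye" (4x4, takes a point from camera to tool coordinates, whose origin is the TCP and whose axes are the flange's). Camera axes: x right, y down, z forward; pixel columns grow to the right and rows downward; lengths in mm; the calibration is good to about 2 mm. The wrist camera is an equidistant fisheye: a pixel r from the principal point sees the ray r / f radians off the axis. A picture is of the moment at which its call begins: read the wrist's pose just before it. camera_params takes no time and is no camera call.
- ctrl.hand_in(): hands the job in; it is judged then, once.
Trained networks look in the newest picture that a camera, given by its name, has taken for a name from the list of things; names that differ only in an ending like _2 or _b are one class to them, and where a whole thing is asked for, a point or a joint stands for the part that bears it (a point fixed in the world has none). Each returns a list of dicts, best first, with "score" (0 to 1); they miss things now and then, are a little off and sometimes report something else, mostly with a low value. They report only what shows in the picture. A call takes as long as a camera call.
- ctrl.look_for(camera, query): "xy" ([column, row] as shares, 0 to 1, of the picture: columns of its width, rows of its height, amid what is visible of it).
The state is a dict: "time_s": time; "q": joint angles; "dq": joint speeds; "joint_efforts": joint torques, N m; "eef_pos": TCP position; "ee_rot": TCP orientation; "force": force on the tool from outside, world axes, zero at the start; "wrist_torque": the same for the moment, N m; "gripper_width": opening from 0.0 (shut) to 1.0 (fully open); "grip_force": force on a finger pad.
Only numpy, scipy, OpenCV 4.12 (cv2) and the standard library are available. Lean on these libraries where they do the work, as an engineer would, in place of code of your own. Each camera call takes 0.05 s, during which the arm holds its last target. There are 200 camera calls.

## Working session

There is one attempt and no reset: what is moved stays moved. The work goes in short steps, Python scripts to look and compute and a tool call to move; the robot and the scene stay as the last step left them, time stands still between calls to the robot, and variables do not carry over. Pictures are saved under pics/ and viewed, at most 10 in all, crops included, and the job is handed in when it is done.

Besides the shell and the picture viewer there is one more tool, called after ">>>" as name(argument=value, ...) on one line, values as JSON. carry_out: Moves the arm, as the interface text tells. Shift numbers are shares of 10 cm and turn numbers shares of 30 degrees, none past 1 either way. Its arguments: {"type":"object","properties":{"plan":{"type":"array","items":{"type":"array","items":{"type":"number","minimum":-1,"maximum":1}}},"fingers":{"type":"number"}},"required":["plan"]}

```bash
mkdir -p pics
cat > h.py <<'E'
import numpy as np, cv2
from cell import ctrl
from scipy.spatial.transform import Rotation as R
def ray(cam,px):
    p=ctrl.camera_params(cam); f=210/np.tan(np.radians(p['fov_y']/2))
    T=np.array(p['pose']); d=T[:3,:3]@np.array([(px[0]-p['cx'])/f,(px[1]-p['cy'])/f,1.]); return T[:3,3],d/np.linalg.norm(d)
def at_z(cam,px,z):
    o,d=ray(cam,px); return o+d*(z-o[2])/d[2]
def tri(a,b):
    (o1,d1),(o2,d2)=a,b
    t=np.linalg.lstsq(np.c_[d1,-d2],o2-o1,rcond=None)[0]; p,q=o1+d1*t[0],o2+d2*t[1]; return (p+q)/2,np.linalg.norm(p-q)
E
python3 - <<'E'
from h import *
np.set_printoptions(precision=1,suppress=True)
P={}
for c in('top','side'):
    im=ctrl.capture(c); cv2.imwrite(f'pics/{c}0.png',im[:,:,::-1])
    for n in('lid_small_knob','lid_medium_knob','lid_large_knob','pot_mouth','pan_mouth','pot'):
        r=ctrl.look_for(c,n); print(c,n,[(np.round(np.array(d['xy'])*[560,420],1),round(d['score'],2)) for d in r[:3]])
        if r: P[c,n]=np.array(r[0]['xy'])*[560,420]
for n in('lid_small_knob','lid_medium_knob','lid_large_knob','pot_mouth','pan_mouth'):
    if ('top',n) in P and ('side',n) in P: print(n,*tri(ray('top',P['top',n]),ray('side',P['side',n])))
s=ctrl.read_state();print(s['time_s'],s['eef_pos'],s['ee_rot'],s['gripper_width'])
print(R.from_quat(np.roll(s['ee_rot'],-1)).as_matrix())
E
```

```text
top lid_small_knob [(array([222. , 266.5]), 0.86)]
top lid_medium_knob [(array([263.7, 188.8]), 0.6), (array([204.7, 155.5]), 0.16)]
top lid_large_knob [(array([316.2, 268.5]), 0.81)]
top pot_mouth [(array([422.6, 237.5]), 0.56)]
top pan_mouth [(array([127.4, 254.1]), 0.85)]
top pot [(array([426.7, 237.7]), 0.58)]
side lid_small_knob [(array([297.8, 279.2]), 0.61)]
side lid_medium_knob [(array([250.7, 226.9]), 0.69)]
side lid_large_knob [(array([342. , 221.2]), 0.75), (array([360.4, 151.7]), 0.54), (array([220.8, 348.9]), 0.47)]
side pot_mouth [(array([361.5, 138.7]), 0.65)]
side pan_mouth [(array([220.8, 351.7]), 0.63)]
side pot [(array([362.5, 140.2]), 0.96)]
lid_small_knob [444.1 158.7  14.1] 3.603571787704911
lid_medium_knob [685.1  30.4 -18. ] 12.666013680927522
lid_large_knob [ 441.6 -129.3  -13.5] 10.187007877764584
pot_mouth [ 519.  -431.9   98.9] 2.9260336551716666
pan_mouth [478.1 435.1  53.5] 0.5423458172740399
0.7 [ 153.5 -502.1  257.4] [0.  1.  0.1 0. ] 0.9935627242466805
[[ 1.   0.3  0. ]
 [ 0.3 -1.  -0. ]
 [-0.   0.  -1. ]]
```

View pics/top0.png

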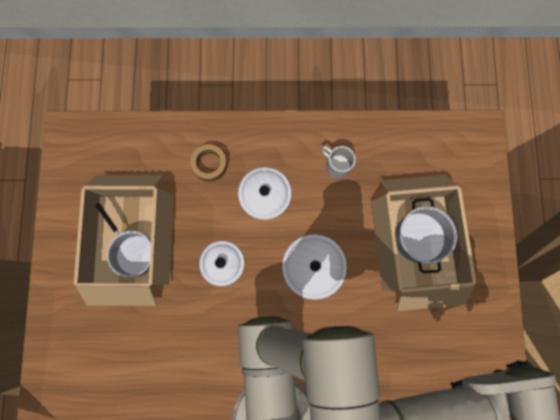

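View pics/side0.png

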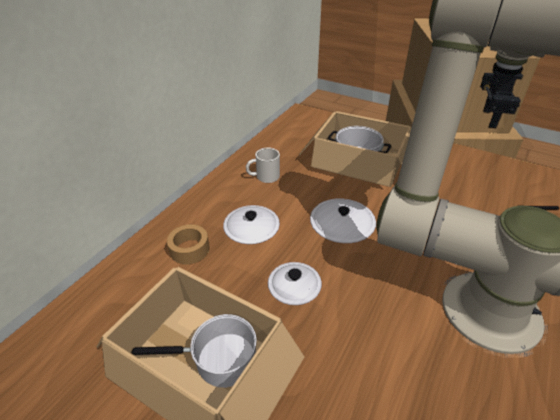

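The top view shows the medium lid at about (265,193) with its knob at (264,190), the small lid at (222,263), the large lid at (315,267), and the pot in the right carton with its rim centre near (427,236). The side view shows the matching knobs at (251,216), (295,275) and (343,211), and the pot at about (360,140). I'll refine the knob blobs, lid diameters and pot rim.

```bash
cat >> h.py <<'E'
def blob(im,c,r,dark=60):
    x,y=map(int,c); g=im[y-r:y+r+1,x-r:x+r+1].max(2)
    n,l,s,ce=cv2.connectedComponentsWithStats((g<dark).astype('uint8'))
    i=1+np.argmax(s[1:,4]); return ce[i]+[x-r,y-r],s[i,4]
E
python3 - <<'E'
from h import *
np.set_printoptions(precision=1,suppress=True)
T=cv2.imread('pics/top0.png')[:,:,::-1];S=cv2.imread('pics/side0.png')[:,:,::-1]
for n,a,b in(('small',(221,263),(295,275)),('med',(264,190),(251,216)),('large',(316,266),(343,211))):
    A,na=blob(T,a,10);B,nb=blob(S,b,10)
    print(n,A,na,B,nb,*tri(ray('top',A),ray('side',B)),at_z('top',A,40),at_z('side',B,36))
# lid outlines in top (grey vs. brown: low saturation)
sat=cv2.cvtColor(np.ascontiguousarray(T),cv2.COLOR_RGB2HSV)[:,:,1]
m=(sat<70).astype('uint8')
for n,c,r,z in(('small',(222,263),30,5),('med',(265,193),34,5),('large',(315,267),38,5),('pot',(427,236),36,95)):
    k=m[c[1]-r:c[1]+r+1,c[0]-r:c[0]+r+1]
    cs=max(cv2.findContours(k,0,1)[0],key=cv2.contourArea)[:,0]+[c[0]-r,c[1]-r]
    e=cv2.fitEllipse(cs.astype(np.float32)); w=np.array([at_z('top',p,z)[:2] for p in cs]).astype(np.float32)
    ew=cv2.fitEllipse(w); print(n,e[0],np.array(ew[0]),np.array(ew[1]))
print('net pot side @z95',at_z('side',(361,138.7),95))
cv2.imwrite('pics/pots.png',np.hstack([cv2.resize(T[185:285,375:475],(400,400)),cv2.resize(S[100:200,305:405],(400,400))])[:,:,::-1])
E
```

```text
small [220. 262.] 65 [294.2 273.8] 107 [455.1 162.   32.6] 0.09111250015997933 [454.6 161.   40. ] [453.8 164.5  36. ]
med [264.  190.1] 59 [250.3 214.9] 71 [675.7  30.4  33.1] 0.17732267738407637 [674.3  30.2  40. ] [673.6  33.   36. ]
large [314.9 265.4] 71 [343.4 210.5] 70 [ 444.3 -123.3   34.1] 0.2794429963916681 [ 443.9 -122.9   40. ] [ 443.8 -121.2   36. ]
small (221.3272247314453, 263.0683898925781) [453.8 161.4] [138.5 139.2]
med (264.3511962890625, 192.96177673339844) [673.4  30.2] [168.2 168.7]
large (313.98919677734375, 266.4945068359375) [ 443.3 -122.8] [197.9 198.8]
pot (426.1809387207031, 234.80389404296875) [ 530.  -443.7] [176.2 192.4]
net pot side @z95 [ 521.1 -437.8   95. ]
```

View pics/pots.png

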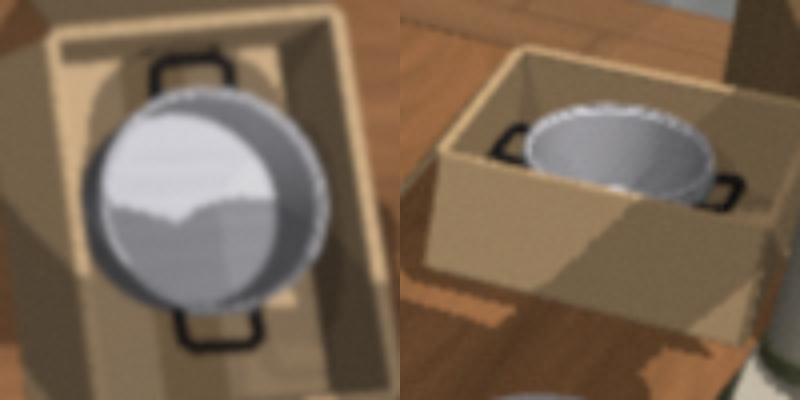

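Left crop: the pot's rim circle spans about columns 100–330 and rows 87–313, so its centre is near (428.4, 234.6) in the full picture. Right crop: the rim's far edge is at row ~103 and its sides at columns ~523 and 715. Next I'll fit a rim circle of the known size and overlay it on both views.

```bash
cat >> h.py <<'E'
def proj(cam,X):
    p=ctrl.camera_params(cam); f=210/np.tan(np.radians(p['fov_y']/2)); T=np.linalg.inv(np.array(p['pose']))
    c=X@T[:3,:3].T+T[:3,3]; return c[:,:2]/c[:,2:]*f+[p['cx'],p['cy']]
E
python3 - <<'E'
from h import *
np.set_printoptions(precision=1,suppress=True)
c=at_z('top',(428.4,234.6),95); print(c)
a=np.linspace(0,2*np.pi,100); out=[]
for cam,x,y in(('top',375,185),('side',305,100)):
    im=cv2.resize(cv2.imread(f'pics/{cam}0.png')[y:y+100,x:x+100],(400,400))
    q=(proj(cam,c+82*np.c_[np.cos(a),np.sin(a),0*a])-[x,y]+.5)*4-.5
    cv2.polylines(im,[q.round().astype(int)],True,(0,0,255),1); out.append(im); print(cam,q.min(0),q.max(0))
cv2.imwrite('pics/pots2.png',np.hstack(out))
s=ctrl.read_state(); M=R.from_quat(np.roll(s['ee_rot'],-1)).as_matrix(); p=np.array(s['eef_pos'])
print(p,M.T@(np.array([674,30.5,300])-p),M.T@(c-p), np.degrees(np.arctan2(M[1,0],M[0,0])))
E
```

```text
[ 529.3 -450.1   95. ]
top [102.2  88.8] [328.1 313.4]
side [127.9 101.4] [317.1 197.9]
[ 153.5 -502.1  257.4] [ 653.5 -357.1  -42.6] [374.5  60.2 162.4] 17.00500859781889
```

View pics/pots2.png

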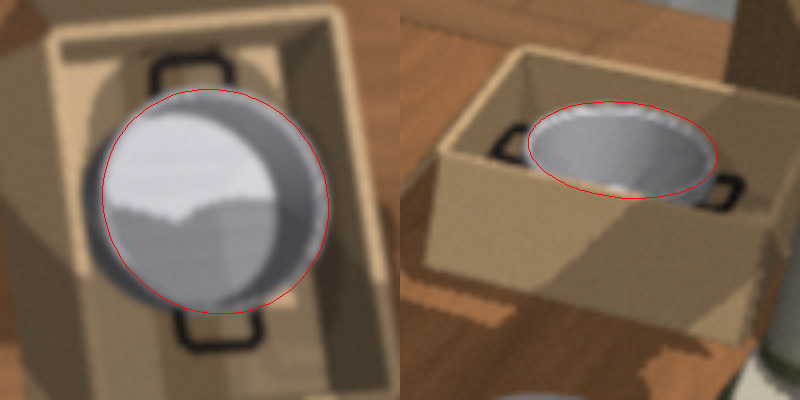

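The circle matches the rim in both views, which puts the pot mouth at about (529, -449, 95). The medium lid measures 168 mm across, with its knob at (674, 30.5). Now I'll move to the knob, staying high with the fingers shut.

>>> carry_out(plan=[[0.1, -0.06, 0, 0, 0, 0], [0.3, -0.16, 0, 0, 0, 0], [0.5, -0.27, 0, 0, 0, 0], [0.72, -0.4, 0, 0, 0, 0], [0.94, -0.51, 0, 0, 0, 0]], fingers=-1)

```text
time_s: 1.12
eef_pos: [229.4, -424.1, 257.4]
ee_rot: [-0.0, 0.989, 0.148, 0.0]
force: [1.0, 0.3, 0.4]
gripper_width: 0.643
grip_force: 0.0
```

>>> carry_out(plan=[[0.19, -0.1, 0, 0, 0, 0], [0.38, -0.2, 0, 0, 0, 0], [0.56, -0.31, 0, 0, 0, 0], [0.75, -0.41, 0, 0, 0, 0], [0.94, -0.51, 0, 0, 0, 0]])

```text
time_s: 1.53
eef_pos: [304.3, -347.9, 257.5]
ee_rot: [0.0, 0.989, 0.148, 0.0]
force: [-0.2, -0.5, 0.9]
gripper_width: 0.267
grip_force: 0.0
```

>>> carry_out(plan=[[0.19, -0.1, 0, 0, 0, 0], [0.38, -0.2, 0, 0, 0, 0], [0.56, -0.31, 0, 0, 0, 0], [0.75, -0.41, 0, 0, 0, 0], [0.94, -0.51, 0, 0, 0, 0]])

```text
time_s: 1.95
eef_pos: [379.2, -271.6, 257.5]
ee_rot: [0.0, 0.989, 0.148, 0.0]
force: [-0.2, -0.1, 0.2]
gripper_width: 0.001
grip_force: 0.0
```

>>> carry_out(plan=[[0.19, -0.1, 0, 0, 0, 0], [0.38, -0.2, 0, 0, 0, 0], [0.56, -0.31, 0, 0, 0, 0], [0.75, -0.41, 0, 0, 0, 0], [0.94, -0.51, 0, 0, 0, 0]])

```text
time_s: 2.37
eef_pos: [454.0, -195.3, 257.5]
ee_rot: [-0.0, 0.989, 0.148, 0.0]
force: [0.6, -0.3, 0.6]
gripper_width: 0.004
grip_force: 0.0
```

>>> carry_out(plan=[[0.19, -0.1, 0, 0, 0, 0], [0.38, -0.2, 0, 0, 0, 0], [0.56, -0.31, 0, 0, 0, 0], [0.75, -0.41, 0, 0, 0, 0], [0.94, -0.51, 0, 0, 0, 0]])

```text
time_s: 2.78
eef_pos: [528.8, -119.0, 257.5]
ee_rot: [-0.0, 0.989, 0.148, 0.0]
force: [0.4, -0.0, 0.4]
gripper_width: 0.004
grip_force: 0.0
```

>>> carry_out(plan=[[0.19, -0.1, 0, 0, 0, 0], [0.38, -0.2, 0, 0, 0, 0], [0.56, -0.31, 0, 0, 0, 0], [0.75, -0.41, 0, 0, 0, 0], [0.94, -0.51, 0, 0, 0, 0]])

```text
time_s: 3.2
eef_pos: [603.7, -42.8, 257.5]
ee_rot: [-0.0, 0.989, 0.148, -0.0]
force: [0.3, -0.7, -0.2]
gripper_width: 0.004
grip_force: 0.0
```

```bash
cat >> h.py <<'E'
def togo(t):
    s=ctrl.read_state(); M=R.from_quat(np.roll(s['ee_rot'],-1)).as_matrix(); p=np.array(s['eef_pos'])
    print(s['time_s'],p.round(1),'togo',(M.T@(np.array(t)-p)).round(1),'zaxis',M[:,2].round(3),np.round(s['q'],2),np.round(s['force'],1),s['gripper_width'])
E
python3 -c "
from h import *
togo([674,30.5,98])
cv2.imwrite('pics/w1.png',ctrl.capture('wrist')[:,:,::-1])"
```

```text
3.2 [603.7 -42.8 257.5] togo [ 88.7 -49.4 159.5] zaxis [-0.  0. -1.] [-0.26  0.49  1.24  0.    1.41  1.01] [ 0.3 -0.7 -0.2] 0.003858662985266179
```

View pics/w1.png

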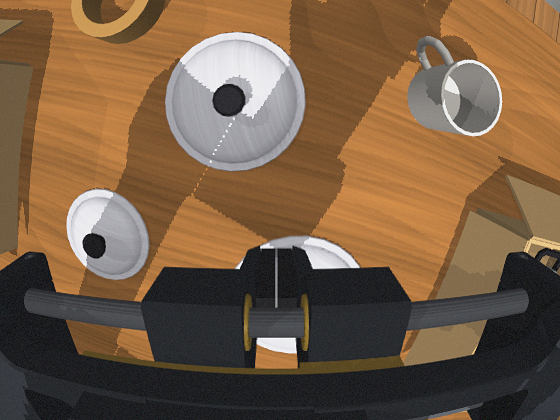

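The wrist picture shows the medium lid with its knob at about (229,99), the fingers shut and the tape roll and mug well clear. I'll move above the knob, then check it with the wrist view.

>>> carry_out(plan=[[0.2, -0.11, 0, 0, 0, 0], [0.4, -0.22, 0.1, 0, 0, 0], [0.6, -0.33, 0.3, 0, 0, 0], [0.78, -0.43, 0.5, 0, 0, 0], [0.89, -0.49, 0.7, 0, 0, 0]])

```text
time_s: 3.67
eef_pos: [674.6, 30.5, 186.4]
ee_rot: [-0.0, 0.989, 0.148, 0.0]
force: [-0.3, 0.2, -0.0]
gripper_width: 0.007
grip_force: 0.0
```

```bash
cat >> h.py <<'E'
def wray(px,pos,q):
    p=ctrl.camera_params('wrist'); f=210/np.tan(np.radians(p['fov_y']/2)); H=np.array(p['hand_eye'])
    v=np.array([px[0]-p['cx'],px[1]-p['cy']]); r=np.hypot(*v); th=r/f
    d=np.r_[v/r*np.sin(th),np.cos(th)]; M=R.from_quat(np.roll(q,-1)).as_matrix()
    return np.array(pos)+M@H[:3,3], M@H[:3,:3]@d
E
python3 -c "
from h import *
im=cv2.imread('pics/w1.png')[:,:,::-1]; A,n=blob(im,(229,99),25)
o,d=wray(A,[603.7,-42.8,257.5],[0,.989,.148,0]); print(A,n,o+d*(42-o[2])/d[2])
s=ctrl.read_state(); im=ctrl.capture('wrist'); cv2.imwrite('pics/w2.png',im[:,:,::-1])
togo([674,30.5,98])"
```

```text
[228.48503741  99.71695761] 802 [671.08663405  31.27795064  42.        ]
3.7167 [673.8  31.6 181.5] togo [ 0.4  1.4 83.5] zaxis [-0.006  0.002 -1.   ] [-0.13  0.71  1.08  0.    1.36  1.15] [ 0.6  1.7 -4.5] 0.005292178215016705
```

View pics/w2.png

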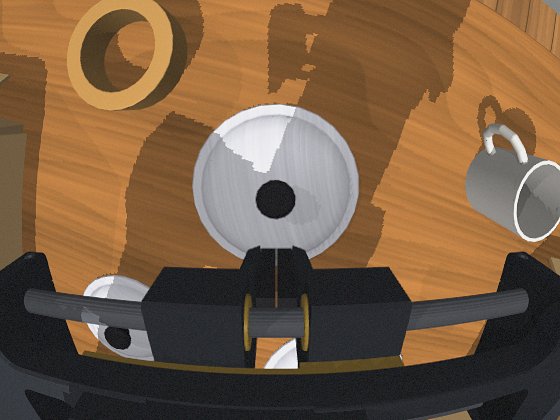

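The knob, at (275,199), is right ahead of the fingertips and the lid is clear. The wrist estimate of (671, 31) agrees with (674, 30.5), so I'll descend and hold.

>>> carry_out(plan=[[0, 0, 0.25, 0, 0, 0], [0, 0, 0.5, 0, 0, 0], [-0.01, 0, 0.7, 0, 0, 0], [-0.01, 0, 0.83, 0, 0, 0], [-0.01, 0, 0.89, 0, 0, 0]])

```text
time_s: 4.13
eef_pos: [672.3, 28.1, 97.1]
ee_rot: [-0.0, 0.989, 0.148, -0.001]
force: [-0.5, -0.9, -0.4]
gripper_width: 0.005
grip_force: 0.0
```

>>> carry_out(plan=[[0, 0, 0, 0, 0, 0], [0, 0, 0, 0, 0, 0], [0, 0, 0, 0, 0, 0], [0, 0, 0, 0, 0, 0], [0, 0, 0, 0, 0, 0]])

```text
time_s: 4.55
eef_pos: [673.5, 28.1, 99.4]
ee_rot: [0.0, 0.989, 0.148, 0.001]
force: [-0.4, -1.4, -0.0]
gripper_width: 0.001
grip_force: 0.0
```

```bash
python3 -c "
from h import *
togo([673,30.8,98])
im=ctrl.capture('wrist'); cv2.imwrite('pics/w3.png',im[:,:,::-1])
im=ctrl.capture('side'); cv2.imwrite('pics/s3.png',cv2.resize(im[110:290,160:400],(800,600))[:,:,::-1])"
```

```text
4.55 [673.5  28.1  99.4] togo [ 0.3 -2.8  1.4] zaxis [ 0.001 -0.    -1.   ] [-0.13  0.78  1.17  0.    1.19  1.14] [-0.4 -1.4 -0. ] 0.0014154999092574308
```

View pics/s3.png

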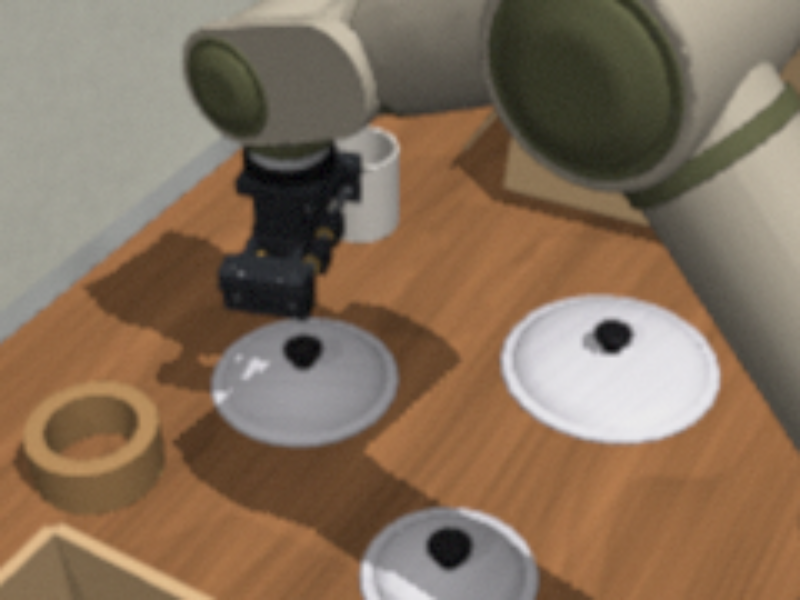

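The side view shows the shut fingertips (about 303,312 in the crop) just above the medium lid's knob (303,345), touching nothing. I'll nudge slightly onto the centre and hold for about 3 s.

>>> carry_out(plan=[[0, -0.02, 0, 0, 0, 0], [0, -0.02, 0, 0, 0, 0], [0, -0.02, 0, 0, 0, 0], [0, -0.02, 0, 0, 0, 0], [0, -0.02, 0, 0, 0, 0]])

```text
time_s: 5.07
eef_pos: [672.6, 30.0, 98.4]
ee_rot: [-0.0, 0.989, 0.148, -0.0]
force: [-0.4, -0.6, -0.0]
gripper_width: 0.003
grip_force: 0.0
```

>>> carry_out(plan=[[0, 0, 0, 0, 0, 0], [0, 0, 0, 0, 0, 0], [0, 0, 0, 0, 0, 0], [0, 0, 0, 0, 0, 0], [0, 0, 0, 0, 0, 0]])

```text
time_s: 5.48
eef_pos: [672.6, 30.0, 98.5]
ee_rot: [0.0, 0.989, 0.148, 0.0]
force: [0.4, 0.4, -0.5]
gripper_width: 0.005
grip_force: 0.0
```

>>> carry_out(plan=[[0, 0, 0, 0, 0, 0], [0, 0, 0, 0, 0, 0], [0, 0, 0, 0, 0, 0], [0, 0, 0, 0, 0, 0], [0, 0, 0, 0, 0, 0]])

```text
time_s: 5.9
eef_pos: [672.6, 30.0, 98.4]
ee_rot: [-0.0, 0.989, 0.148, -0.0]
force: [0.5, 0.5, 0.3]
gripper_width: 0.003
grip_force: 0.0
```

>>> carry_out(plan=[[0, 0, 0, 0, 0, 0], [0, 0, 0, 0, 0, 0], [0, 0, 0, 0, 0, 0], [0, 0, 0, 0, 0, 0], [0, 0, 0, 0, 0, 0]])

```text
time_s: 6.32
eef_pos: [672.6, 30.0, 98.4]
ee_rot: [-0.0, 0.989, 0.148, -0.0]
force: [-0.0, -0.5, 0.1]
gripper_width: 0.008
grip_force: 0.0
```

>>> carry_out(plan=[[0, 0, 0, 0, 0, 0], [0, 0, 0, 0, 0, 0], [0, 0, 0, 0, 0, 0], [0, 0, 0, 0, 0, 0], [0, 0, 0, 0, 0, 0]])

```text
time_s: 6.73
eef_pos: [672.6, 30.0, 98.4]
ee_rot: [-0.0, 0.989, 0.148, -0.0]
force: [0.4, 0.9, 0.5]
gripper_width: 0.004
grip_force: 0.0
```

>>> carry_out(plan=[[0, 0, 0, 0, 0, 0], [0, 0, 0, 0, 0, 0], [0, 0, 0, 0, 0, 0], [0, 0, 0, 0, 0, 0], [0, 0, 0, 0, 0, 0]])

```text
time_s: 7.15
eef_pos: [672.6, 30.0, 98.4]
ee_rot: [-0.0, 0.989, 0.148, -0.0]
force: [0.7, 0.2, 0.3]
gripper_width: 0.003
grip_force: 0.0
```

>>> carry_out(plan=[[0, 0, 0, 0, 0, 0], [0, 0, 0, 0, 0, 0], [0, 0, 0, 0, 0, 0], [0, 0, 0, 0, 0, 0], [0, 0, 0, 0, 0, 0]])

```text
time_s: 7.57
eef_pos: [672.6, 30.0, 98.4]
ee_rot: [-0.0, 0.989, 0.148, -0.0]
force: [0.3, -0.2, 0.1]
gripper_width: 0.004
grip_force: 0.0
```

>>> carry_out(plan=[[0, 0, 0, 0, 0, 0], [0, 0, 0, 0, 0, 0], [0, 0, 0, 0, 0, 0], [0, 0, 0, 0, 0, 0], [0, 0, 0, 0, 0, 0]])

```text
time_s: 7.98
eef_pos: [672.6, 30.0, 98.4]
ee_rot: [0.0, 0.989, 0.148, 0.0]
force: [0.0, -0.7, 0.6]
gripper_width: 0.002
grip_force: 0.0
```

```bash
python3 -c "
from h import *
togo([529,-449.5,250])"
```

```text
7.9833 [672.6  30.   98.4] togo [-277.6  416.6 -151.6] zaxis [ 0. -0. -1.] [-0.13  0.78  1.17 -0.    1.19  1.14] [ 0.  -0.7  0.6] 0.002391241004007614
```

Held for 2.9 s within a millimetre. Next I'll rise and cross to the pot.

>>> carry_out(plan=[[0, 0, -0.15, 0, 0, 0], [0, 0, -0.35, 0, 0, 0], [0, 0, -0.6, 0, 0, 0], [0, 0, -0.8, 0, 0, 0], [0, 0, -1, 0, 0, 0]])

```text
time_s: 8.4
eef_pos: [672.6, 30.0, 199.8]
ee_rot: [0.0, 0.989, 0.148, 0.0]
force: [0.1, -0.0, 0.0]
gripper_width: 0.008
grip_force: 0.0
```

>>> carry_out(plan=[[-0.08, 0.12, -0.2, 0, 0, 0], [-0.2, 0.3, -0.35, 0, 0, 0], [-0.32, 0.48, -0.45, 0, 0, 0], [-0.45, 0.67, -0.5, 0, 0, 0], [-0.58, 0.86, -0.52, 0, 0, 0]])

```text
time_s: 8.82
eef_pos: [642.2, -70.1, 251.7]
ee_rot: [0.0, 0.989, 0.148, 0.001]
force: [-0.0, 0.1, -0.5]
gripper_width: 0.007
grip_force: 0.0
```

>>> carry_out(plan=[[-0.12, 0.17, 0, 0, 0, 0], [-0.23, 0.34, 0, 0, 0, 0], [-0.34, 0.52, 0, 0, 0, 0], [-0.46, 0.7, 0, 0, 0, 0], [-0.58, 0.87, 0, 0, 0, 0]])

```text
time_s: 9.23
eef_pos: [611.9, -170.4, 250.5]
ee_rot: [0.0, 0.989, 0.148, 0.0]
force: [-1.1, -0.2, -0.9]
gripper_width: -0.001
grip_force: 0.0
```

>>> carry_out(plan=[[-0.12, 0.17, 0, 0, 0, 0], [-0.23, 0.34, 0, 0, 0, 0], [-0.34, 0.52, 0, 0, 0, 0], [-0.46, 0.7, 0, 0, 0, 0], [-0.58, 0.87, 0, 0, 0, 0]])

```text
time_s: 9.65
eef_pos: [581.9, -270.6, 250.5]
ee_rot: [0.0, 0.989, 0.148, 0.0]
force: [-0.1, 0.2, -0.4]
gripper_width: 0.003
grip_force: 0.0
```

>>> carry_out(plan=[[-0.12, 0.17, 0, 0, 0, 0], [-0.23, 0.34, 0, 0, 0, 0], [-0.34, 0.52, 0, 0, 0, 0], [-0.46, 0.7, 0, 0, 0, 0], [-0.58, 0.87, 0, 0, 0, 0]])

```text
time_s: 10.07
eef_pos: [551.8, -370.7, 250.4]
ee_rot: [-0.0, 0.989, 0.148, 0.0]
force: [0.4, 0.0, 0.2]
gripper_width: 0.006
grip_force: 0.0
```

```bash
python3 -c "
from h import *
togo([529,-449.5,149])
cv2.imwrite('pics/w4.png',ctrl.capture('wrist')[:,:,::-1])"
```

```text
10.0667 [ 551.8 -370.7  250.4] togo [-44.9  68.7 101.4] zaxis [ 0.  0. -1.] [-0.77  0.64  1.02  0.    1.48  0.51] [0.4 0.  0.2] 0.006317662590655519
```

View pics/w4.png

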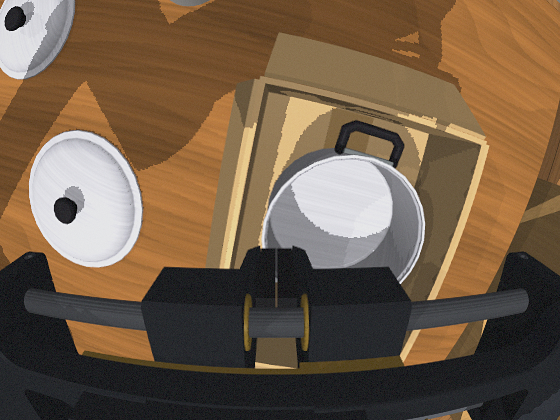

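The wrist view shows the pot in the right carton. Its rim passes about (263,235), (300,172), (350,154), (400,175) and (424,225). I'll go on above it and check these points against the predicted rim.

>>> carry_out(plan=[[-0.12, 0.18, 0, 0, 0, 0], [-0.24, 0.36, 0, 0, 0, 0], [-0.35, 0.53, 0, 0, 0, 0], [-0.42, 0.64, 0, 0, 0, 0], [-0.45, 0.69, 0, 0, 0, 0]])

```text
time_s: 10.53
eef_pos: [528.7, -450.2, 250.1]
ee_rot: [-0.0, 0.989, 0.147, -0.0]
force: [-0.3, -0.1, -1.3]
gripper_width: 0.004
grip_force: 0.0
```

```bash
python3 -c "
from h import *
for px in [(263,235),(300,172),(350,154),(400,175),(424,225)]:
    o,d=wray(px,[551.8,-370.7,250.4],[0,.989,.148,0]); x=o+d*(95-o[2])/d[2]; print(x.round(1),np.hypot(*(x-[529,-449.5,95])[:2]).round(1))
togo([529,-449.5,149])"
```

```text
[ 509.9 -369.1   95. ] 82.7
[ 576.6 -383.5   95. ] 81.4
[ 605.6 -421.    95. ] 81.7
[ 602.7 -473.5   95. ] 77.5
[ 564.6 -518.7   95. ] 77.8
10.5333 [ 528.7 -450.2  250.1] togo [  0.5  -0.5 101.1] zaxis [-0.  0. -1.] [-0.87  0.72  0.89 -0.    1.54  0.4 ] [-0.3 -0.1 -1.3] 0.00352837224152612
```

The rim agrees to within 2–4 mm. Descending to tips about 35 mm above the mouth, then holding.

>>> carry_out(plan=[[0, -0.01, 0.2, 0, 0, 0], [0, -0.01, 0.45, 0, 0, 0], [0, -0.01, 0.7, 0, 0, 0], [0, -0.01, 0.9, 0, 0, 0], [0, -0.01, 1, 0, 0, 0]])

```text
time_s: 10.95
eef_pos: [528.9, -446.4, 147.6]
ee_rot: [-0.002, 0.989, 0.148, -0.001]
force: [0.8, -0.1, -0.6]
gripper_width: 0.005
grip_force: 0.0
```

>>> carry_out(plan=[[0, 0, 0, 0, 0, 0], [0, 0, 0, 0, 0, 0], [0, 0, 0, 0, 0, 0], [0, 0, 0, 0, 0, 0], [0, 0, 0, 0, 0, 0]])

```text
time_s: 11.37
eef_pos: [529.4, -448.1, 151.7]
ee_rot: [0.001, 0.989, 0.148, 0.001]
force: [-0.4, -0.0, -0.1]
gripper_width: 0.005
grip_force: 0.0
```

>>> carry_out(plan=[[0, 0, 0, 0, 0, 0], [0, 0, 0, 0, 0, 0], [0, 0, 0, 0, 0, 0], [0, 0, 0, 0, 0, 0], [0, 0, 0, 0, 0, 0]])

```text
time_s: 11.78
eef_pos: [529.1, -447.9, 150.4]
ee_rot: [-0.0, 0.989, 0.148, -0.0]
force: [-0.2, -0.4, 0.0]
gripper_width: 0.006
grip_force: 0.0
```

>>> carry_out(plan=[[0, 0, 0, 0, 0, 0], [0, 0, 0, 0, 0, 0], [0, 0, 0, 0, 0, 0], [0, 0, 0, 0, 0, 0], [0, 0, 0, 0, 0, 0]])

```text
time_s: 12.2
eef_pos: [529.1, -447.8, 150.4]
ee_rot: [-0.0, 0.989, 0.148, -0.0]
force: [-0.2, 0.4, -0.2]
gripper_width: 0.005
grip_force: 0.0
```

>>> carry_out(plan=[[0, 0, 0, 0, 0, 0], [0, 0, 0, 0, 0, 0], [0, 0, 0, 0, 0, 0], [0, 0, 0, 0, 0, 0], [0, 0, 0, 0, 0, 0]])

```text
time_s: 12.62
eef_pos: [529.1, -447.8, 150.4]
ee_rot: [-0.0, 0.989, 0.148, -0.0]
force: [0.4, 0.4, 0.9]
gripper_width: 0.005
grip_force: 0.0
```

>>> carry_out(plan=[[0, 0, 0, 0, 0, 0], [0, 0, 0, 0, 0, 0], [0, 0, 0, 0, 0, 0], [0, 0, 0, 0, 0, 0], [0, 0, 0, 0, 0, 0]])

```text
time_s: 13.03
eef_pos: [529.1, -447.8, 150.4]
ee_rot: [-0.0, 0.989, 0.148, -0.0]
force: [0.4, 0.7, 0.3]
gripper_width: 0.005
grip_force: 0.0
```

>>> carry_out(plan=[[0, 0, 0, 0, 0, 0], [0, 0, 0, 0, 0, 0], [0, 0, 0, 0, 0, 0], [0, 0, 0, 0, 0, 0], [0, 0, 0, 0, 0, 0]])

```text
time_s: 13.45
eef_pos: [529.1, -447.8, 150.4]
ee_rot: [0.0, 0.989, 0.148, -0.0]
force: [-0.7, -0.9, 0.2]
gripper_width: 0.005
grip_force: 0.0
```

>>> carry_out(plan=[[0, 0, 0, 0, 0, 0], [0, 0, 0, 0, 0, 0], [0, 0, 0, 0, 0, 0], [0, 0, 0, 0, 0, 0], [0, 0, 0, 0, 0, 0]])

```text
time_s: 13.87
eef_pos: [529.1, -447.8, 150.4]
ee_rot: [-0.0, 0.989, 0.148, -0.0]
force: [0.1, -0.4, -0.1]
gripper_width: 0.004
grip_force: 0.0
```

```bash
python3 -c "
from h import *
togo([529,-449,149])
a=cv2.resize(ctrl.capture('top')[165:315,350:500],(400,400)); b=cv2.resize(ctrl.capture('side')[60:210,275:425],(400,400))
cv2.imwrite('pics/end.png',np.hstack([a,b])[:,:,::-1])"
```

```text
13.8667 [ 529.1 -447.8  150.4] togo [-0.4  1.1  1.4] zaxis [-0.  0. -1.] [-0.87  0.78  1.04 -0.    1.32  0.4 ] [ 0.1 -0.4 -0.1] 0.004032336754695898
```

View pics/end.png

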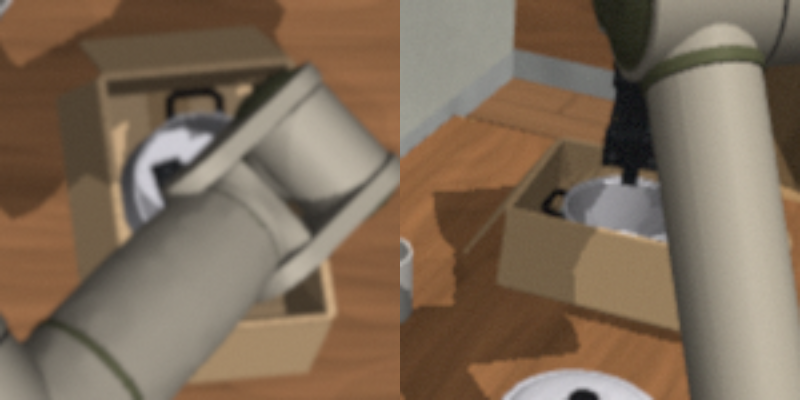

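The closing views show the fingertips (right half, about 630,180) above the pot's mouth, with the pot and carton unmoved. It has held steady for about 2.5 s, so I'm handing in.

```bash
python3 -c "
from cell import ctrl
print(ctrl.hand_in())"
```

```text
the job is handed in; nothing more can be done
None
```

I pointed at the medium lid's knob from about 35 mm above it for 2.9 s, then at the middle of the pot's mouth from about 36 mm above it for 2.5 s, and handed in with the arm still there; I saw no sign of contact and nothing moved in the pictures.

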